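# Set the end play of a craft reel stand

## Task

Pick up the rubber mallet and knock the locking peg of the reel stand fully home with it, never pushing the peg with the gripper, then set the mallet back down on the table clear of the stand. Next screw the knurled end cap down until it bottoms out and back it off a quarter turn, so that the reel runs free. Finish holding the cap in the gripper at that setting, with everything else on the table left where it was.

Things in the scene. Friction and masses are not known exactly. Their poses are not given: they have to be found in the camera images.
- stand: Reel stand, fixed: wooden plate 90 (x) by 200 (y) by 18 mm. Origin: centre of its underside, at table height; x and y along its short and long sides. At y = +45 mm a vertical spindle carries a wooden reel (64 mm across, top 74 mm above the table) and the end cap; at y = -60 mm a block 44 mm square, top 50 mm above the table, holds the locking peg. All but the cap is below 76 mm.
- cap_center (a point): Centre (half-way up, on the vertical spindle axis) of the knurled round aluminium end cap, 40 mm across, 34 mm tall, already started on its thread and not removable. It bottoms out on a steel shoulder 24 mm wide, 87 mm above the table; this centre is then 104 mm above the table. It sinks with the cap.
- cap (a joint): Turn of the end cap on its right-hand thread, rad: grows as it is screwed down (clockwise seen from above), by 8 mm of descent a full turn; it bottoms out hard at 4.0. It begins 1.1 to 2.5 rad short of that. Turning takes about 0.1 N m; the cap stays where it is left.
- peg_top (a point): Centre of the top of the locking peg, a wooden peg with a round head 28 mm across and 10 mm tall, standing proud of its block on the stand. The point is 75 mm above the table when the peg is right up and 60 mm when it is fully home (head down on the block).
- peg (a joint): How far the locking peg is driven down, m: 0 up, 0.015 fully home. It begins at 0 to 0.004. A weak spring and a tight fit resist with 7 N at first, 10 N when home; it stays where it is driven.
- mallet_head (a point): Centre of the mallet's head, a black rubber cylinder 50 mm across, 70 mm long, a striking face at each end. It stands on one face, this point 35 mm above the table, handle level. Axes: x from the handle towards the head (the handle runs along -x from here), z the head's axis. 0.26 to 0.38 kg, balanced about 10 mm from here towards the handle.
- mallet_grip (a point): Point on the axis of the mallet's wooden handle 55 mm from the head's axis (mallet_head), a good place to grasp; the handle is 22 mm wide (y) and 24 mm tall (z), and ends 145 mm from the head's axis. Same axes as mallet_head.
- glue_stick: Bystander: glue stick standing on end, 27 mm across, 90 mm tall. Origin: centre of its underside.
- bead_jar: Bystander: small glass jar with a lid, 44 mm across, 60 mm tall. Origin: centre of its underside.
- tape_roll: Bystander: roll of tape lying flat, 84 mm across, 20 mm tall. Origin: centre of its underside.
- spare_reel: Bystander: loose wooden reel standing on end, 56 mm across, 50 mm tall, no spindle. Origin: centre of its underside.
- scissors: Bystander: scissors lying flat, 170 mm long, 10 mm thick. Origin: centre of its underside.
- stapler: Bystander: stapler, 130 mm long, 32 mm wide, 55 mm tall. Origin: centre of its underside.
- pencil_pot: Bystander: pot full of pencils, 72 mm across, 90 mm tall (pencils to 160 mm). Origin: centre of its underside.
Things that resemble listed ones, but are neither listed nor needed, are in the scene too. Leave any purple look-alike of the stand alone.

How it is judged:
By the outcome, as a careful person would: the job done as asked, in the order asked, and still so for the second after the job is handed in, while the arm keeps its last pose, push and grip.
It also fails if it takes over 59 s, if anything falls off the work surface, if the arm or the gripper's body presses on something with over 40 N, if the wrist force passes 120 N, or if a joint passes its speed limit or range.

## Robot

A 7-joint arm with a two-finger parallel gripper is mounted at the origin on the work surface. World frame = base frame: x ahead of the robot, y to its left, z up, the work surface at z = 0. Lengths are in m, angles in rad, forces in N, time in s.
With the tool pointing down it reaches from about 0.4 to 0.9 m from the base axis. Payload 5.6 kg.
Tool frame: the origin (TCP) lies midway between the tips of the shut fingers; the grasp point (between the pads) lies 19 mm behind it; z points along the fingers, y is the line along which they close (so a half turn about z gives the same grasp; the last joint's range is limited). The gripper opens to 92 mm and grips with 3 to 60 N. Pads are 20 mm wide; open, the fingers measure 128 mm over their backs; the gripper's body (75 mm by 189 mm) begins 69 mm behind the grasp point.
Start: joints at [1.118, 0.468, -0.012, 1.603, 0.006, 1.071, -0.056], TCP at [0.259, -0.596, 0.215] pointing down, gripper open.
Joint ranges: [-2.53, 2.53], [-0.31, 2.02], [-1.57, 1.55], [0.28, 2.44], [-1.29, 4.43], [0.15, 1.84], [-2.92, 2.92]. Speed limits (rad/s): [2.57, 2.57, 3.14, 3.14, 3.14, 3.14, 3.14].

## Interface

Orientations are given as a 3x3 rotation matrix whose columns are the frame's x, y, z axes.
In Python, from station import env, effector, solver, viewer, workorder, search_frame, tip_of gives the robot as it stands. Calls block until the motion is done:
- env.reach(position, orientation): joint-space move of the TCP to a pose.
- env.movel(position, frame=None, rate=0.15): straight line of the TCP; frame=None keeps the orientation; rate is the mean speed in m/s.
- env.goto_joints(angles): joint-space move.
- effector.release() and effector.grasp(squeeze=None): open the fingers fully, or close them until they stop; squeeze is the grip in N (None keeps the last).
- env.pause(seconds).
- solver.inverse_kinematics(position, orientation): joint angles nearest the present ones, or None.
- env.sense(): the state.
- viewer.read_camera(name): name is "scene" or "top" or "wrist"; returns (picture, depth): 384x512x3 uint8, red, green, blue; 384x512 float32, m along the optical axis (not along the pixel's ray), 0 where there is no reading.
- viewer.camera_info(name): a dict with "intrinsics" (3x3 intrinsics, pixels), "eye" and "rotation" of the camera in the world; the wrist camera has in their place "T_tool_cam" (4x4, takes a point from camera to tool coordinates, whose origin is the TCP and whose axes are the flange's). Camera axes: x right, y up, looking along -z (the intrinsics and any distortion apply to the point x, -y, -z); pixel columns grow to the right and rows downward; lengths in m; the calibration is good to about 2 mm. A picture is of the moment at which its call begins: read the wrist's pose just before it. camera_info takes no time and is no camera call.
A pose or a line that the arm cannot do raises env.PlanningError and nothing moves.
- workorder.finish_job(): hands the job in; it is judged then, once.
Trained networks look in the newest picture that a camera, given by its name, has taken for a name from the list of things; names that differ only in an ending like _2 or _b are one class to them, and where a whole thing is asked for, a point or a joint stands for the part that bears it (a point fixed in the world has none). Each returns a list of dicts, best first, with "score" (0 to 1); they miss things now and then, are a little off and sometimes report something else, mostly with a low value. They report only what shows in the picture. A call takes as long as a camera call. They do not tell look-alikes from the thing itself.
- search_frame(camera, name): "at" ([x, y, z] in m, in world coordinates, good to about 4 mm: the middle of the surface that is visible of it).
- tip_of(camera, name): "at" ([x, y, z] in m, in world coordinates, good to about 4 mm: a listed point, or the origin of a listed thing).
The state is a dict: "t": time; "joint_positions": joint angles; "joint_velocities": joint speeds; "tau": joint torques, N m; "ee_pos": TCP position; "tcp_rot": TCP orientation; "wrist_force": force on the tool from outside, world axes, zero at the start; "moment": the same for the moment, N m; "gripper_width": finger opening in m; "grasp_force": force on a finger pad.
Only numpy, scipy, OpenCV 4.12 (cv2) and the standard library are available. Lean on these libraries where they do the work, as an engineer would, in place of code of your own. Each camera call takes 0.05 s, during which the arm holds its last target. There are 200 camera calls.

## Working session

There is one attempt and no reset: what is moved stays moved. The work goes in short steps, each a Python script; the robot and the scene stay as the last script left them, time stands still between calls to the robot, and variables do not carry over. Pictures are saved under pics/ and viewed, at most 10 in all, crops included, and the job is handed in when it is done.

```bash
ls; mkdir -p pics
python3 - <<'E'
from station import env,effector,solver,viewer,search_frame,tip_of
import cv2
for c in ["top","scene"]:
    p,d=viewer.read_camera(c); cv2.imwrite(f"pics/{c}0.png",p[:,:,::-1])
    i=viewer.camera_info(c); print(c,i)
    for n in ["stand","cap_center","peg_top","mallet_head","mallet_grip","glue_stick","bead_jar","tape_roll","spare_reel","scissors","stapler","pencil_pot"]:
        print(n,[([round(float(v),3) for v in r["at"]],round(r["score"],2)) for r in tip_of(c,n)])
print(env.sense()["t"])
E
```

```text
pics
top {'intrinsics': array([[393.16212975,   0.        , 253.30486624],
       [  0.        , 393.16212975, 187.26082781],
       [  0.        ,   0.        ,   1.        ]]), 'eye': array([ 0.32456827, -0.02017756,  1.48318183]), 'rotation': array([[ 0.01724888,  0.98112822, -0.19258736],
       [-0.99983692,  0.01795601,  0.00192682],
       [ 0.00534855,  0.19252272,  0.98127794]])}
stand [([0.532, -0.17, 0.002], 0.8), ([0.386, -0.414, 0.001], 0.72)]
cap_center [([0.367, -0.374, 0.113], 0.69), ([0.528, -0.123, 0.108], 0.45)]
peg_top [([0.768, -0.114, 0.003], 0.73), ([0.397, -0.473, 0.077], 0.45), ([0.535, -0.225, 0.076], 0.37)]
mallet_head []
mallet_grip [([0.526, 0.175, 0.033], 0.81)]
glue_stick [([0.458, 0.008, -0.001], 0.55)]
bead_jar [([0.613, 0.002, 0.001], 0.44)]
tape_roll [([0.75, 0.15, -0.004], 0.75)]
spare_reel [([0.768, -0.112, -0.0], 0.57)]
scissors [([0.729, 0.306, 0.0], 0.66)]
stapler []
pencil_pot [([0.587, -0.499, -0.002], 0.93)]
scene {'intrinsics': array([[443.28342035,   0.        , 258.0615935 ],
       [  0.        , 443.28342035, 188.26179638],
       [  0.
[... 281 characters left out ...]
], 0.73), ([0.384, -0.416, 0.007], 0.7), ([0.457, 0.013, -0.001], 0.33)]
cap_center [([0.528, -0.124, 0.107], 0.71), ([0.372, -0.373, 0.108], 0.54)]
peg_top [([0.534, -0.225, 0.074], 0.64), ([0.399, -0.473, 0.077], 0.63)]
mallet_head [([0.58, 0.165, 0.041], 0.59)]
mallet_grip [([0.522, 0.173, 0.032], 0.6)]
glue_stick [([0.462, 0.01, -0.004], 0.74)]
bead_jar [([0.612, -0.001, 0.0], 0.76), ([0.528, -0.122, 0.107], 0.57)]
tape_roll [([0.751, 0.148, 0.004], 0.77)]
spare_reel [([0.766, -0.116, 0.003], 0.8), ([0.578, 0.167, 0.038], 0.51)]
scissors [([0.725, 0.305, 0.001], 0.94)]
stapler [([0.532, 0.466, -0.001], 0.65)]
pencil_pot [([0.592, -0.494, -0.001], 0.77), ([0.528, -0.12, 0.105], 0.16)]
1.3
```

View pics/top0.png

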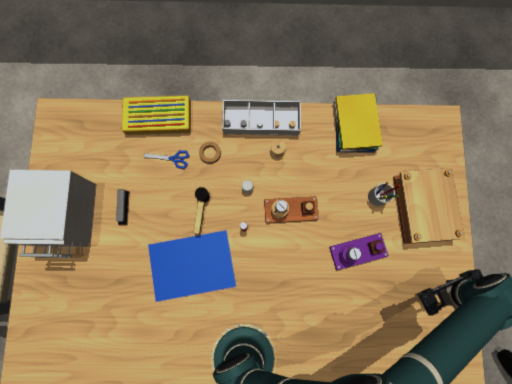

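View pics/scene0.png

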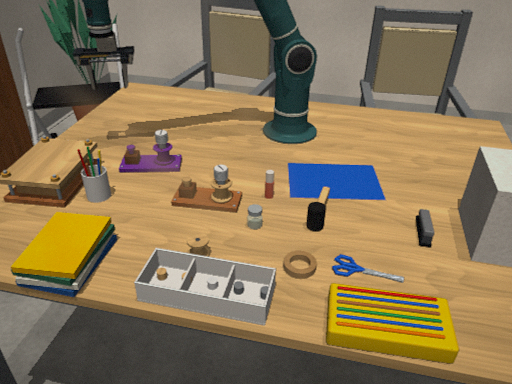

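Candidates in the top picture:
- **Stand:** the wooden one at (292,209), or the purple look-alike at (359,251), which I'll leave alone.
- **Peg:** (309,207) on the wooden stand, (376,246) on the purple one. The spare reel at (278,150) is a false hit, and there are tray bits at (260,124).
- **Mallet:** only the one at (201,195), with its handle running down to (198,232).

I choose the wooden stand and that mallet, and will check with a close crop.

Run:
```python
import cv2,numpy as np
from station import env,solver
a=cv2.imread("pics/scene0.png")[120:260,110:350]; cv2.imwrite("pics/crop0.png",cv2.resize(a,None,fx=3.3,fy=3.3,interpolation=cv2.INTER_CUBIC))
s=env.sense(); print(s["t"],np.round(s["tcp_rot"],2),s["wrist_force"])
def R(a): # tool down, tool x axis at yaw a
    c,t=np.cos(a),np.sin(a); return np.array([[c,t,0],[t,-c,0],[0,0,-1.]])
for p in ([.525,.173,.2],[.53,-.12,.2],[.48,-.225,.2]):
    for a in np.arange(-3,3.2,.5):
        q=solver.inverse_kinematics(np.array(p),R(a)); print(p,round(a,1),None if q is None else np.round(q,2))
from station import viewer
print(viewer.camera_info("wrist"))
```

```text
1.3 [[ 0.92  0.4  -0.  ]
 [ 0.4  -0.92 -0.  ]
 [-0.    0.   -1.  ]] [-0.10641013 -0.25631358  0.11577383]
[0.525, 0.173, 0.2] -3.0 [ 0.47  0.62 -1.16  1.81  0.63  1.14  0.81]
[0.525, 0.173, 0.2] -2.5 [ 0.53  0.74 -1.32  1.8   0.76  1.23  1.2 ]
[0.525, 0.173, 0.2] -2.0 [ 0.53  0.74 -1.32  1.8   0.76  1.23  1.7 ]
[0.525, 0.173, 0.2] -1.5 [ 0.53  0.74 -1.32  1.8   0.76  1.23  2.2 ]
[0.525, 0.173, 0.2] -1.0 [-1.22  0.52  1.13  1.91 -0.54  1.06 -2.44]
[0.525, 0.173, 0.2] -0.5 [ 0.09  0.39 -0.58  1.83  0.25  1.   -2.67]
[0.525, 0.173, 0.2] 0.0 [ 0.19  0.43 -0.72  1.82  0.33  1.02 -2.23]
[0.525, 0.173, 0.2] 0.5 [ 0.26  0.46 -0.81  1.82  0.38  1.03 -1.78]
[0.525, 0.173, 0.2] 1.0 [ 0.31  0.49 -0.9   1.82  0.43  1.05 -1.32]
[0.525, 0.173, 0.2] 1.5 [ 0.33  0.5  -0.92  1.81  0.45  1.06 -0.83]
[0.525, 0.173, 0.2] 2.0 [ 0.36  0.52 -0.96  1.81  0.48  1.07 -0.36]
[0.525, 0.173, 0.2] 2.5 [ 0.4   0.55 -1.03  1.81  0.53  1.09  0.1 ]
[0.525, 0.173, 0.2] 3.0 [ 0.43  0.58 -1.09  1.81  0.57  1.11  0.57]
[0.53, -0.12, 0.2] -3.0 [ 0.76  0.42 -0.75  1.84  0.33  1.01  1.59]
[0.53, -0.12, 0.2] -2.5 [ 1.08  0.72
[... 1488 characters left out ...]
9  0.33 -0.5   1.88  0.19  0.97  0.63]
[0.48, -0.225, 0.2] 2.5 [ 0.84  0.35 -0.57  1.88  0.22  0.98  1.11]
[0.48, -0.225, 0.2] 3.0 [ 0.92  0.37 -0.66  1.88  0.27  0.99  1.57]
{'intrinsics': array([[308.45667414,   0.        , 249.75747203],
       [  0.        , 308.45667414, 193.61515796],
       [  0.        ,   0.        ,   1.        ]]), 'T_tool_cam': array([[-7.37211608e-04,  9.68894276e-01,  2.47473914e-01,
         6.93299359e-02],
       [ 9.99998943e-01,  4.04053904e-04,  1.39701720e-03,
         1.91111046e-04],
       [ 1.25356916e-03,  2.47474683e-01, -9.68893549e-01,
        -1.71016492e-01],
       [ 0.00000000e+00,  0.00000000e+00,  0.00000000e+00,
         1.00000000e+00]])}
```

View pics/crop0.png

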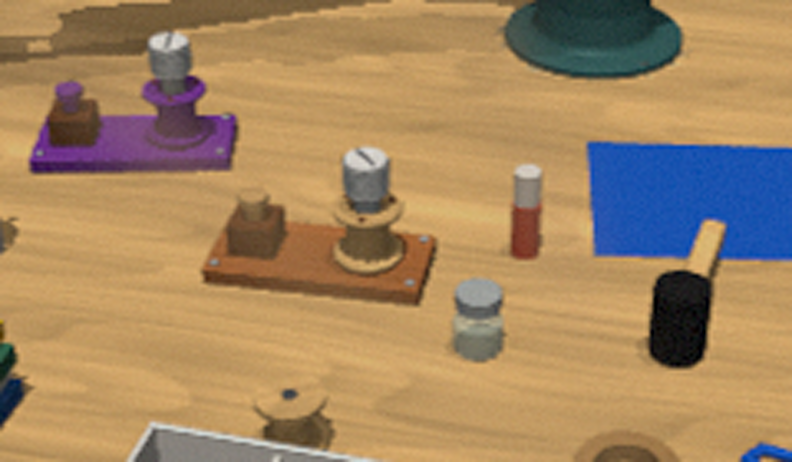

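The crop confirms the wooden stand: cap at crop (366,175), peg at (255,205). The purple one at (170,60) is the look-alike. The mallet stands at (680,320). I'll take close looks over the stand and then the mallet.

```bash
cat > h.py <<'E'
import numpy as np,cv2
from station import env,effector,solver,viewer,search_frame,tip_of,workorder
def R(a):
    c,t=np.cos(a),np.sin(a); return np.array([[c,t,0],[t,-c,0],[0,0,-1.]])
def st():
    s=env.sense(); print("t",round(s["t"],2),"p",np.round(s["ee_pos"],4),"F",np.round(s["wrist_force"],1),"M",np.round(s["moment"],2),"w",round(float(s["gripper_width"]),4),"g",np.round(s["grasp_force"],1)); return s
def cloud(name):
    s=env.sense(); p,d=viewer.read_camera(name); i=viewer.camera_info(name); K=i["intrinsics"]
    v,u=np.indices(d.shape); P=np.stack([(u-K[0,2])/K[0,0]*d,-(v-K[1,2])/K[1,1]*d,-d],-1)
    if name=="wrist":
        T=i["T_tool_cam"]; P=P@T[:3,:3].T+T[:3,3]; W=P@s["tcp_rot"].T+s["ee_pos"]
    else: W=P@i["rotation"].T+i["eye"]
    W[d==0]=np.nan; return p,W
def tips(c,names):
    for n in names: print(n,[(np.round(r["at"],4),round(r["score"],2)) for r in tip_of(c,n)])
E
python3 - <<'E'
from h import *
def box(W,lo,hi):
    m=np.all((W>lo)&(W<hi),-1); return W[m]
env.reach([.53,-.17,.30],R(0)); st()
p,W=cloud("wrist"); np.save("w1.npy",W); cv2.imwrite("pics/w1.png",p[:,:,::-1]); tips("wrist",["stand","cap_center","peg_top"])
for n,lo,hi in (("capTop",[.48,-.17,.115],[.58,-.08,.14]),("pegTop",[.49,-.27,.062],[.58,-.18,.09])):
    Q=box(W,lo,hi); c,r=cv2.minEnclosingCircle(Q[:,:2].astype(np.float32)); print(n,len(Q),np.round(c,4),round(r,4),np.round(np.median(Q,0),4))
env.reach([.50,.172,.28],R(-.14)); st()
p,W=cloud("wrist"); np.save("w2.npy",W); cv2.imwrite("pics/w2.png",p[:,:,::-1]); tips("wrist",["mallet_head","mallet_grip"])
Q=box(W,[.53,.11,.062],[.63,.22,.08]); c,r=cv2.minEnclosingCircle(Q[:,:2].astype(np.float32)); print("head",len(Q),np.round(c,4),round(r,4),np.round(np.median(Q,0),4))
Q=box(W,[.42,.13,.035],[.545,.23,.055]); c,wh,a=cv2.minAreaRect(Q[:,:2].astype(np.float32)); print("handle",len(Q),c,wh,a,np.median(Q,0))
E
```

```text
t 3.16 p [ 0.5297 -0.1712  0.2998] F [-0.   0.4  0.1] M [-0.01  0.05  0.03] w 0.0919 g 0.0
stand [(array([ 0.5342, -0.1677, -0.    ]), 0.7), (array([ 0.3797, -0.4119,  0.0016]), 0.7)]
cap_center [(array([ 0.5325, -0.119 ,  0.1009]), 0.57)]
peg_top [(array([ 0.3961, -0.4761,  0.0724]), 0.7), (array([ 0.533 , -0.2235,  0.0733]), 0.67)]
capTop 982 [ 0.53  -0.122] 0.0208 [ 0.5311 -0.1226  0.1238]
pegTop 363 [ 0.5376 -0.2263] 0.0139 [ 0.5382 -0.2257  0.0746]
t 4.66 p [0.5006 0.1706 0.28  ] F [ 0.5 -0.2 -1.2] M [0.08 0.02 0.05] w 0.0919 g 0.0
mallet_head [(array([0.5778, 0.1658, 0.0361]), 0.94)]
mallet_grip [(array([0.5242, 0.1724, 0.0348]), 0.66)]
head 1391 [0.5779 0.1672] 0.0249 [0.5783 0.1673 0.0708]
handle 1326 (0.49066340923309326, 0.17691458761692047) (0.0219632126390934, 0.1112791895866394) 83.68379211425781 [0.49295413 0.17664464 0.04761631]
```

Run:
```python
from h import *
A=-.11
env.reach([.5312,.1724,.12],R(A)); env.movel([.5312,.1724,.016],rate=.12); st()
effector.grasp(60); st()
env.movel([.5312,.1724,.20],rate=.2); st()
env.movel([.4909,-.2211,.20],rate=.3); st()
p,W=cloud("wrist"); cv2.imwrite("pics/w3.png",p[:,:,::-1]); 
p,W=cloud("scene"); cv2.imwrite("pics/s3.png",cv2.resize(p[100:260,130:370,::-1],None,fx=3,fy=3))
tips("scene",["mallet_head"])
```

```text
t 6.52 p [0.5318 0.1727 0.0168] F [ 0.3  0.7 -0.1] M [0.01 0.02 0.02] w 0.0919 g 0.0
t 7.58 p [0.5311 0.1723 0.016 ] F [-0.1 -0.4 -0. ] M [0.02 0.03 0.03] w 0.0212 g 60.0
t 8.64 p [0.5302 0.1719 0.1986] F [ 0.2  0.6 -3.2] M [-0.    0.12  0.  ] w 0.0216 g 60.0
t 10.11 p [ 0.4911 -0.2193  0.1998] F [-0.1  0.4 -3.7] M [0.06 0.11 0.01] w 0.0213 g 60.0
mallet_head [(array([ 0.5396, -0.2241,  0.2252]), 0.73), (array([ 0.53  , -0.1207,  0.1058]), 0.63)]
```

View pics/s3.png

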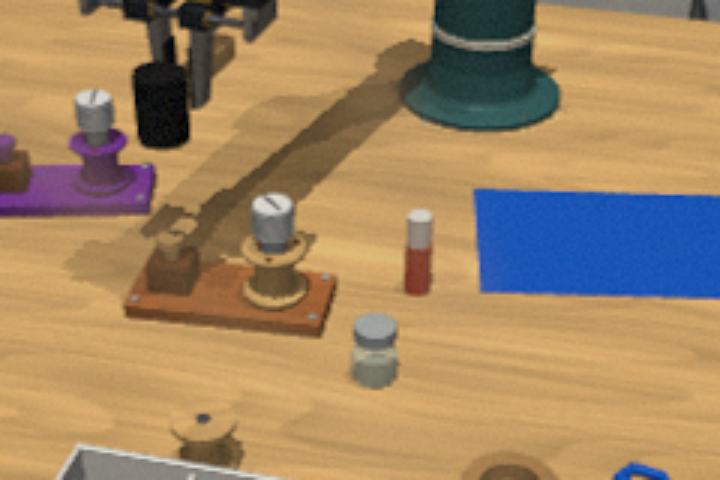

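The mallet is held level and upright at (162,105), above the peg at (178,240). Now the knock.

Run:
```python
from h import *
env.movel([.4909,-.2220,.105],rate=.15); st()
env.movel([.4909,-.2220,.079],rate=.2); st()
for z in (.076,.074,.072,.070,.068):
    env.movel([.4909,-.2220,z],rate=.1); s=st()
    if s["wrist_force"][2]>25: break
```

```text
t 11.04 p [ 0.4916 -0.2221  0.1057] F [-0.2 -0.3 -3.4] M [-0.01  0.1  -0.  ] w 0.0212 g 60.0
t 11.32 p [ 0.491  -0.222   0.0797] F [-0.5 -0.2 -2.8] M [0.04 0.19 0.01] w 0.0217 g 60.0
t 11.57 p [ 0.491  -0.2221  0.077 ] F [-2.7  1.6  4.7] M [0.31 0.52 0.  ] w 0.0215 g 60.0
t 11.82 p [ 0.4909 -0.2221  0.0756] F [-5.7  2.7 11.1] M [0.5  0.85 0.09] w 0.0216 g 60.0
t 12.07 p [ 0.4904 -0.2221  0.0746] F [-8.9  2.9 20. ] M [0.71 1.71 0.08] w 0.0217 g 60.0
t 12.32 p [ 0.4898 -0.2221  0.073 ] F [-12.5   3.8  26.6] M [0.86 2.35 0.03] w 0.0214 g 60.0
```

Run:
```python
from h import *
env.movel([.4909,-.2220,.20],rate=.3); env.movel([.5312,.0,.20],rate=.35)
st(); p,W=cloud("scene"); cv2.imwrite("pics/s4.png",cv2.resize(p[100:260,130:370,::-1],None,fx=3,fy=3)); tips("scene",["peg_top","mallet_head"])
p,W=cloud("top"); m=np.all((W>[.52,-.245,.03])&(W<[.56,-.205,.1]),-1); print(np.round(np.sort(W[m][:,2])[::-6],4))
```

```text
t 13.7 p [ 5.299e-01 -3.000e-04  1.978e-01] F [-0.3 -0.1 -2.6] M [ 0.    0.12 -0.05] w 0.0215 g 60.0
peg_top [(array([ 0.4   , -0.4751,  0.0755]), 0.41), (array([ 0.5346, -0.2259,  0.0585]), 0.38)]
mallet_head [(array([ 0.5787, -0.0063,  0.2256]), 0.55)]
[0.0665 0.0627 0.0611 0.0601 0.0592 0.0582 0.0574 0.0569 0.0549 0.052
 0.0512 0.0499 0.0489 0.0484 0.0478 0.0473 0.0467 0.0453 0.0411]
```

View pics/s4.png

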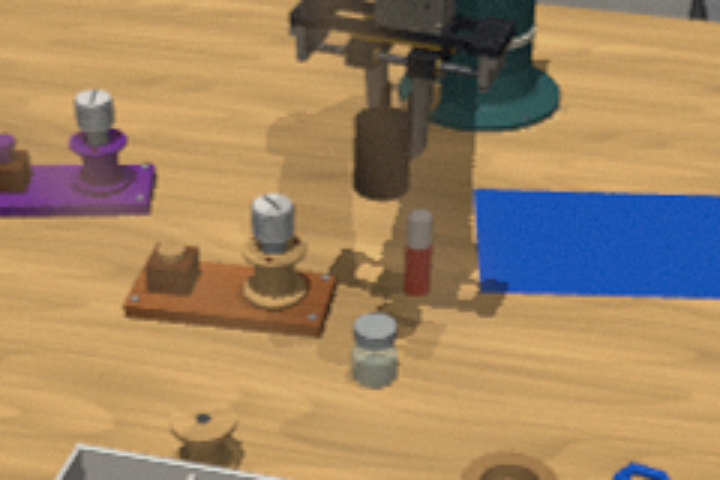

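Peg head now sits on its block at (173,250), and the mallet is still level. I'll put it back where it stood, then go to the cap.

Run:
```python
from h import *
env.movel([.5312,.1724,.20],rate=.3); env.movel([.5312,.1724,.03],rate=.2); env.movel([.5312,.1724,.0165],rate=.05); st()
effector.release(); st()
env.movel([.5312,.1724,.2],rate=.25)
env.reach([.530,-.1222,.20],R(2.4)); s=st(); print(np.round(s["joint_positions"],2))
p,W=cloud("scene"); tips("scene",["mallet_head"]); cv2.imwrite("pics/s5.png",p[:,:,::-1])
env.movel([.530,-.1222,.089],rate=.15); st()
effector.grasp(40); s=st(); print(np.round(s["joint_positions"],2))
# trial: one small helical step
t0=s["t"]; a=2.3
env.movel([.530,-.1222,.089-.008*.1/6.283],R(a)); s=st(); print(np.round(s["joint_positions"],2),np.round(s["joint_velocities"],2))
```

```text
t 16.04 p [0.531  0.1724 0.0163] F [-0.   0.3 -3.6] M [ 0.03  0.14 -0.  ] w 0.0214 g 60.0
t 17.15 p [0.5312 0.1724 0.0165] F [-0.4  0.4  0.4] M [ 0.02  0.02 -0.03] w 0.092 g 0.0
t 20.48 p [ 0.53   -0.1218  0.1999] F [-0.5  0.3 -0.7] M [-0.01 -0.15  0.01] w 0.0921 g 0.0
[ 0.8   0.44 -0.81  1.84  0.36  1.02  0.68]
mallet_head [(array([0.5806, 0.1695, 0.0414]), 0.6)]
t 21.47 p [ 0.5307 -0.1221  0.0898] F [-0.3  0.2  0.7] M [ 0.01 -0.16  0.06] w 0.0917 g 0.0
t 22.31 p [ 0.5298 -0.1224  0.089 ] F [-2.  -0.1  0.7] M [-0.12  0.11  0.03] w 0.0394 g 40.0
[ 0.72  0.58 -0.71  1.92  0.51  0.82  0.56]
t 22.56 p [ 0.5298 -0.1224  0.0889] F [-1.1 -0.7  2.4] M [-0.3   0.23 -0.05] w 0.0394 g 40.0
[ 0.7   0.57 -0.68  1.93  0.49  0.82  0.48] [ 0.    0.   -0.01 -0.    0.    0.    0.01]
```

View pics/s5.png

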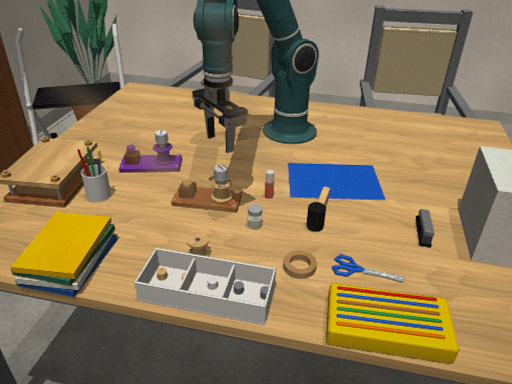

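Mallet stands at (316,215) as before, and the gripper is on the cap at (221,175). Screwing down now, watching the moment.

Run:
```python
from h import *
a=2.3
while a>-.6:
    a-=.1
    env.movel([.530,-.1222,.089-.008*(2.4-a)/6.2832],R(a)); s=env.sense(); r=s["tcp_rot"]
    print(round(a,2),round(float(np.arctan2(r[1,0],r[0,0])),3),np.round(s["moment"],2),np.round(s["wrist_force"],1))
    if abs(s["moment"][2])>.4: break
print(np.round(s["joint_positions"],2),s["t"])
```

```text
2.2 2.204 [-0.3   0.26 -0.1 ] [-1.7 -2.   2.1]
2.1 2.104 [-0.39  0.38 -0.09] [-2.7 -1.5  2.1]
2.0 2.005 [-0.47  0.44 -0.1 ] [-2.  -1.8  1.9]
1.9 1.905 [-0.54  0.52 -0.05] [-2.7 -1.6  2.7]
1.8 1.805 [-0.63  0.6  -0.08] [-3.1 -2.1  3.6]
1.7 1.705 [-0.64  0.66 -0.12] [-3.5 -2.2  3.5]
1.6 1.605 [-0.72  0.72 -0.06] [-3.9 -3.8  3.3]
1.5 1.505 [-0.81  0.82 -0.1 ] [-4.3 -3.9  3.5]
1.4 1.404 [-0.81  0.82 -0.06] [-3.8 -2.7  4.6]
1.3 1.305 [-0.78  0.88 -0.08] [-4.2 -3.8  3.4]
1.2 1.205 [-0.8   0.87 -0.13] [-3.7 -3.2  4.3]
1.1 1.104 [-0.81  0.83 -0.04] [-3.9 -3.8  4.3]
1.0 1.005 [-0.8   0.92 -0.13] [-3.8 -4.1  5.4]
0.9 0.905 [-0.81  0.85 -0.11] [-4.4 -2.6  4.5]
0.8 0.805 [-0.75  0.92 -0.13] [-3.9 -2.6  4.9]
0.7 0.708 [-0.41  0.36  0.76] [-2.  -1.7  4.3]
[ 0.41  0.49 -0.3   1.94  0.21  0.74 -0.88] 26.5583
```

It bottomed between yaw 0.8 and 0.7. I'll unwind in fine steps to find where the stop lets go.

Run:
```python
from h import *
st(); a=.7
for k in range(8):
    a+=.015
    env.movel([.530,-.1222,.089-.008*(2.4-a)/6.2832],R(a)); s=env.sense(); r=s["tcp_rot"]
    print(round(a,3),round(float(np.arctan2(r[1,0],r[0,0])),3),np.round(s["moment"],2),np.round(s["wrist_force"],1))
print(s["t"])
p,W=cloud("wrist"); cv2.imwrite("pics/w6.png",p[:,:,::-1])
```

```text
t 26.56 p [ 0.5307 -0.1217  0.0869] F [-2.  -1.7  4.3] M [-0.41  0.36  0.76] w 0.0394 g 40.0
0.715 0.717 [-0.09  0.09  0.52] [-0.5 -0.9  2.6]
0.73 0.73 [ 0.15 -0.25  0.16] [1.  0.6 1.8]
0.745 0.745 [ 0.38 -0.47 -0.05] [1.2 1.3 0.7]
0.76 0.76 [ 0.61 -0.65  0.03] [3.5 3.1 1.2]
0.775 0.776 [ 0.81 -0.92  0.03] [3.6 4.2 0.3]
0.79 0.79 [ 0.77 -0.9   0.03] [2.9 3.5 0.2]
0.805 0.805 [ 0.84 -0.86  0.05] [5.  3.5 0.7]
0.82 0.82 [ 0.84 -0.9  -0.03] [ 3.9  4.7 -0.1]
28.5583
```

Run:
```python
from h import *
for a in list(np.arange(.92,2.3,.1))+[2.311]:
    env.movel([.530,-.1222,.089-.008*(2.4-a)/6.2832],R(a))
s=st(); r=s["tcp_rot"]; print(np.arctan2(r[1,0],r[0,0]),s["joint_positions"])
p2,W=cloud("wrist"); p3,_=cloud("top")
f=lambda x:cv2.resize(x[...,::-1][100:384,106:406],(380,360))
cv2.imwrite("pics/cmp.png",np.hstack([f(cv2.imread("pics/w6.png")[:,:,::-1]),f(p2)]))
tips("top",["peg_top","mallet_grip","glue_stick","bead_jar"]);
```

```text
t 32.36 p [ 0.529  -0.1216  0.0889] F [-0.2  5.6  5.6] M [1.11 0.07 0.11] w 0.039 g 40.0
2.3086567561344156 [ 0.70012795  0.57150108 -0.68580689  1.92616996  0.48829639  0.81807236
  0.48603567]
peg_top [(array([ 0.3948, -0.4741,  0.0769]), 0.43)]
mallet_grip [(array([0.526 , 0.1728, 0.0325]), 0.94)]
glue_stick [(array([4.576e-01, 1.240e-02, 1.000e-04]), 0.64)]
bead_jar [(array([0.6123, 0.003 , 0.0012]), 0.41)]
```

View pics/cmp.png

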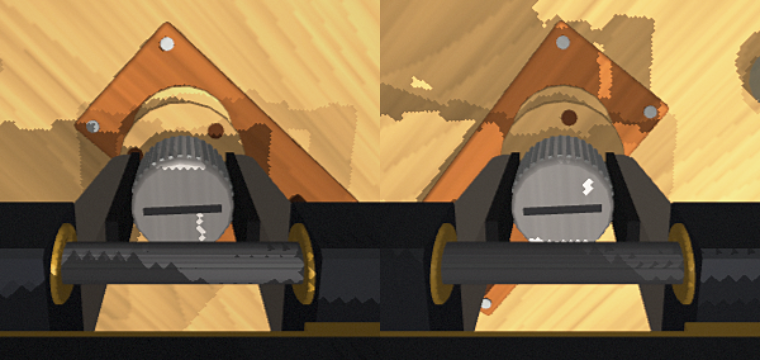

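The slot sits at the same angle between the fingers in both views (left (182,209), right (564,209)), so the cap turned with the gripper the whole way. It is now a quarter turn back from the stop.

```bash
python3 -c "
from station import workorder; print(workorder.finish_job())"
```

```text
the job is handed in; nothing more can be done
None
```

I knocked the peg fully home with the mallet, stood the mallet back where it had been, then bottomed the cap, backed it off a quarter turn and handed the job in with the gripper holding it, at about 32 s of the 59 s; no verdict came back.

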